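# Stamp the bar candles

## Task

Stamp every bar candle lying on the bench: slide each one base end first (wick out) into a slot of the press until it is fully home against the hidden stop, one per slot, then turn the crank until the cam follower rests in its flat dwell so that they are all clamped, and with them clamped and still home press the pedal right down to its stop for a moment and let it come up. Then turn the crank back to its open end and lay all the candles flat in the wooden tray, side by side and not stacked; leave the cups and the pillar candle alone.

Things in the scene. Friction and masses are not known exactly. Their poses are not given: they have to be found in the camera images.
- candle_red: red square bar candle of hard wax, 120 mm long, 30 x 30 mm, about 0.1 kg, lying on the bench at the left with its wick end roughly towards the robot; may be absent. Origin at its centre; its x axis runs along it from the wick end (a short white wick, 10 mm, look only) to the flat base end
- candle_red_base (a point): centre of the red candle's flat base end, 60 mm along +x from its centre
- candle_blue: blue square bar candle of hard wax, 120 mm long, 30 x 30 mm, about 0.1 kg, lying on the bench at the left with its wick end roughly towards the robot; may be absent. Origin at its centre; its x axis runs along it from the wick end (a short white wick, 10 mm, look only) to the flat base end
- candle_blue_base (a point): centre of the blue candle's flat base end, 60 mm along +x from its centre
- candle_green: green square bar candle of hard wax, 120 mm long, 30 x 30 mm, about 0.1 kg, lying on the bench at the left with its wick end roughly towards the robot; may be absent. Origin at its centre; its x axis runs along it from the wick end (a short white wick, 10 mm, look only) to the flat base end
- candle_green_base (a point): centre of the green candle's flat base end, 60 mm along +x from its centre
- press: fixed bench stamping press: wooden base, grey hood with three blind slots open to its -x (robot) side. Origin on the bench; x points into the slots, y left, z up. Hood: x -10 to +70 mm, top 62 mm high; above it a dark die beam at x 27 to 49 mm, top 100 mm. Flat sill without rails before the mouths: x -145 to -10, y -107 to 107, top 20 mm high. Cam and crank on the left, pedal on the right
- slot0 (a point): centre of the right slot's mouth, at x = -10, y = -72, z = 35 mm in the press frame. Slot 34 mm wide, 35 mm high, floor 20 mm above the bench; lip funnelled from about 42 mm; runs along the press's x to a hidden stop 60 mm inside (x = +50 mm), so a candle fully home sticks out 60 mm
- slot1 (a point): centre of the middle slot's mouth, at x = -10, y = 0, z = 35 mm in the press frame. Slot 34 mm wide, 35 mm high, floor 20 mm above the bench; lip funnelled from about 42 mm; runs along the press's x to a hidden stop 60 mm inside (x = +50 mm), so a candle fully home sticks out 60 mm
- slot2 (a point): centre of the left slot's mouth, at x = -10, y = 72, z = 35 mm in the press frame. Slot 34 mm wide, 35 mm high, floor 20 mm above the bench; lip funnelled from about 42 mm; runs along the press's x to a hidden stop 60 mm inside (x = +50 mm), so a candle fully home sticks out 60 mm
- crank (a joint): hand crank on the upright camshaft, rad, counter-clockwise from above, limits 0 and 2.9; 0 = clamps open (start 0 to 0.25). The red cam moves a roller that drives clamp pads into the slots: flat dwell (clamped) from 1.1 to 2.1, when the rim's yellow part faces the roller; beyond it the roller falls back. Light friction (2 to 3 N at the knob), stays where left; below 0.3 the pads are clear
- crank_knob (a point): middle of the upright wooden crank knob, a cylinder 20 mm thick and 50 mm tall, from 84 to 134 mm above the bench, fixed to the crank arm; it moves on a circle of 55 mm about the crank axis. At crank angle 0 it lies at 1.4 rad counter-clockwise from the press's x axis
- crank_axis (a point): point on the camshaft's vertical axis, at the height of the middle of the knob (110 mm)
- pedal (a joint): angle of the hinged spring pedal (rad): 0 = up (rest), 0.34 = pressed down on its stop. Pressing takes about 3 N at first and 9 N at the stop at the pad; springs back up when let go. It draws the die beam down 14 mm
- pedal_pad (a point): middle of the top of the black rubber pad (50 x 46 mm) at the front end of the steel pedal, 74 mm above the bench when up, about 30 mm lower when down; the pedal is 50 mm wide, its hinge is 85 mm behind this point along +x of the press, 12 mm lower
- tray: fixed shallow wooden tray at the right, outside 210 mm (its x) by 170 mm (its y), 18 mm high, walls and floor 4 mm; origin under its centre. Room for three candles lying side by side along its y at x = -60, 0, +60 mm
- cup_a: bystander: painted ceramic cup filled with red wax, 75 mm wide, 100 mm tall, origin at the foot
- cup_b: bystander: painted ceramic cup filled with white wax, 75 mm wide, 100 mm tall, origin at the foot
- pillar_candle: bystander: standing cream pillar candle, 60 mm wide, 170 mm tall, origin at the foot
Mind the look-alikes: they are no part of the job. Of the things that look like the candle_red, the middle-sized one is meant.

How it is judged (in metres and radians):
On the way, in this order (a step that is already met when the one before it is completed fails the run):
1. every candle is fully home in a slot, base first, with the crank still open (x of each of candle_red_base, candle_blue_base, candle_green_base in the frame of press above 0.046 m and z of candle_red_base in the frame of press between 0.025 and 0.045 m and (y of candle_red_base in the frame of press between -0.078 and -0.066 m or y of candle_red_base in the frame of press between -0.006 and 0.006 m or y of candle_red_base in the frame of press between 0.066 and 0.078 m) and z of candle_blue_base in the frame of press between 0.025 and 0.045 m and (y of candle_blue_base in the frame of press between -0.078 and -0.066 m or y of candle_blue_base in the frame of press between -0.006 and 0.006 m or y of candle_blue_base in the frame of press between 0.066 and 0.078 m) and z of candle_green_base in the frame of press between 0.025 and 0.045 m and (y of candle_green_base in the frame of press between -0.078 and -0.066 m or y of candle_green_base in the frame of press between -0.006 and 0.006 m or y of candle_green_base in the frame of press between 0.066 and 0.078 m) and value of joint crank below 0.3 rad), for 0.3 s.
2. the crank is in the cam's dwell, the candles still home (x of each of candle_red_base, candle_blue_base, candle_green_base in the frame of press above 0.046 m and z of candle_red_base in the frame of press between 0.025 and 0.045 m and (y of candle_red_base in the frame of press between -0.078 and -0.066 m or y of candle_red_base in the frame of press between -0.006 and 0.006 m or y of candle_red_base in the frame of press between 0.066 and 0.078 m) and z of candle_blue_base in the frame of press between 0.025 and 0.045 m and (y of candle_blue_base in the frame of press between -0.078 and -0.066 m or y of candle_blue_base in the frame of press between -0.006 and 0.006 m or y of candle_blue_base in the frame of press between 0.066 and 0.078 m) and z of candle_green_base in the frame of press between 0.025 and 0.045 m and (y of candle_green_base in the frame of press between -0.078 and -0.066 m or y of candle_green_base in the frame of press between -0.006 and 0.006 m or y of candle_green_base in the frame of press between 0.066 and 0.078 m) and value of joint crank between 1.15 and 2.05 rad and velocity of joint crank between -0.15 and 0.15 rad/s), for 0.3 s.
3. the pedal is down on its stop, the candles clamped and home (x of each of candle_red_base, candle_blue_base, candle_green_base in the frame of press above 0.046 m and z of candle_red_base in the frame of press between 0.025 and 0.045 m and (y of candle_red_base in the frame of press between -0.078 and -0.066 m or y of candle_red_base in the frame of press between -0.006 and 0.006 m or y of candle_red_base in the frame of press between 0.066 and 0.078 m) and z of candle_blue_base in the frame of press between 0.025 and 0.045 m and (y of candle_blue_base in the frame of press between -0.078 and -0.066 m or y of candle_blue_base in the frame of press between -0.006 and 0.006 m or y of candle_blue_base in the frame of press between 0.066 and 0.078 m) and z of candle_green_base in the frame of press between 0.025 and 0.045 m and (y of candle_green_base in the frame of press between -0.078 and -0.066 m or y of candle_green_base in the frame of press between -0.006 and 0.006 m or y of candle_green_base in the frame of press between 0.066 and 0.078 m) and value of joint crank between 1.15 and 2.05 rad and value of joint pedal above 0.31 rad), for 0.2 s.
4. the pedal is up and the crank back at its open end (value of joint crank below 0.3 rad and value of joint pedal below 0.06 rad), for 0.2 s.
At the end, for the whole second after the job is handed in: Every candle lies flat (within 0.15 rad) and at rest on the tray floor, not stacked; crank below 0.3 rad, pedal up (below 0.06). On the way: base ends within 4 mm of the stop, crank 1.15 to 2.05, pedal above 0.31 (all of step 4 and x of candle_red in the frame of tray between -0.095 and 0.095 m and y of candle_red in the frame of tray between -0.075 and 0.075 m and z of candle_red in the frame of tray between 0.012 and 0.026 m and angle between candle_red's own x axis and vertical between 1.42 and 1.72 rad and linear speed of each of candle_red, candle_blue, candle_green below 0.02 m/s and x of candle_blue in the frame of tray between -0.095 and 0.095 m and y of candle_blue in the frame of tray between -0.075 and 0.075 m and z of candle_blue in the frame of tray between 0.012 and 0.026 m and angle between candle_blue's own x axis and vertical between 1.42 and 1.72 rad and x of candle_green in the frame of tray between -0.095 and 0.095 m and y of candle_green in the frame of tray between -0.075 and 0.075 m and z of candle_green in the frame of tray between 0.012 and 0.026 m and angle between candle_green's own x axis and vertical between 1.42 and 1.72 rad); the robot touches nothing.
It fails at once if a bystander is pushed or tipped (moved more than 25 mm) (distance of any of cup_a, cup_b, pillar_candle from where it was at the start of the episode above 0.025 m).
Of candle_red, candle_blue, candle_green only 2 to 3 are there at a start; the rules pass over those that are not, and their reading is None.
At some moment in a run one of candle_red, candle_blue, candle_green may be knocked a few centimetres aside while the robot is not near it.
Once in a run the grip may slacken for a moment while it holds something.
It also fails if it takes over 210 s, if anything falls off the work surface, if the arm or the gripper's body presses on something with over 40 N, if the wrist force passes 120 N, or if a joint passes its speed limit or range.

## Robot

A 6-joint arm with a two-finger parallel gripper is mounted at the origin on the work surface. World frame = base frame: x ahead of the robot, y to its left, z up, the work surface at z = 0. Lengths are in mm, angles in rad, forces in N, time in s.
With the tool pointing down it reaches from about 350 to 875 mm from the base axis. Payload 4.2 kg.
Tool frame: the origin (TCP) lies at the very end of the fingers, on their centre line; the grasp point (between the pads) lies 19 mm behind it; z points along the fingers, y is the line along which they close (so a half turn about z gives the same grasp; the last joint's range is limited). The gripper opens to 85 mm and grips with 20 to 120 N. Pads are 22 mm wide; open, the fingers measure 114 mm over their backs; the gripper's body (76 mm by 85 mm) begins 54 mm behind the grasp point. The pads swing forward as they close: fully open they stand 13 mm farther back than shut.
Start: joints at [-1.062, 0.385, 0.008, 0, -1.194, -0.259], TCP at [154.523, -605.576, 231.312] pointing down, gripper open.
Joint ranges: [-3.14, 3.14], [-1.21, 2.06], [-1.07, 1.41], [-3.16, 2.05], [-2.99, -0.16], [-3.1, 3.1]. Speed limits (rad/s): [2.79, 2.79, 3.14, 3.14, 3.14, 3.14].

## Interface

Orientations are given as a unit quaternion [x, y, z, w].
In Python, from bench import arm gives the robot as it stands. The module is installed in compiled form; this text tells all that it offers.
- The arm moves only by the tool drive_tool, never from a script. Its argument "targets" is a list of rows, each a list of 5 numbers: the closure, from -1 (fully open) to 1 (shut), then the shift along the tool's x, y, z in mm, then the turn about the tool's z in degrees. In form: [[grip, tx, ty, tz, roll], ...]. A call has 1 to 12 rows; each row is the pose to reach, as a shift and turn from the pose commanded when the call began, along the tool's axes at that moment; what a row does not reach only later rows make up. A row lasts 1/10 s, in which the tool goes at most 50 mm and 8.59 degrees, less where a joint would pass 70% of its speed; a pose out of reach is approached as far as the arm can. A call with a gripper value outside its range is refused whole. The fingers move at their own pace and stop on an object; the grip force is fixed at half the most. Time passes only in rows, so rows that repeat a pose let the fingers close. It gives the time, the measured TCP pose, the force, the opening and the grip force at its end, in the units of the state.
- arm.read_state(): the state, without advancing time (a new reading comes with each control period).
- arm.get_image(name): name is "scene" or "top"; returns the picture (400x640x3 uint8, blue, green, red); there is no depth.
- arm.camera_params(name): a dict with "fov_y" (degrees; the focal length in pixels is half the picture's height over the tangent of half this angle, whatever the lens; pixels are square), "cx", "cy" (the principal point, pixels), "rvec" (rotation vector, rad) and "tvec" (3), from world to camera coordinates, as OpenCV has them. Camera axes: x right, y down, z forward; pixel columns grow to the right and rows downward; lengths in mm; the calibration is good to about 2 mm. A picture is of the moment at which its call begins. camera_params takes no time and is no camera call.
- arm.job_done(): hands the job in; it is judged then, once.
The state is a dict: "clock": time; "joints": joint angles; "joint_vel": joint speeds; "joint_efforts": joint torques, N m; "position": TCP position; "ee_rot": TCP orientation; "contact_force": force on the tool from outside, world axes, zero at the start; "wrist_torque": the same for the moment, N m; "gripper_width": finger opening in mm; "grasp_force": force on a finger pad.
Only numpy, scipy, OpenCV 4.12 (cv2) and the standard library are available. Lean on these libraries where they do the work, as an engineer would, in place of code of your own. Each camera call takes 0.05 s, during which the arm holds its last target. There are 200 camera calls.

## Working session

There is one attempt and no reset: what is moved stays moved. The work goes in short steps, Python scripts to look and compute and a tool call to move; the robot and the scene stay as the last step left them, time stands still between calls to the robot, and variables do not carry over. Pictures are saved under pics/ and viewed, at most 16 in all, crops included, and the job is handed in when it is done.

Besides the shell and the picture viewer there is one more tool, called as name([rows], argument=value, ...), one row to a line, values as JSON. drive_tool: Moves the arm, as the interface text tells. Its arguments: {"type":"object","properties":{"targets":{"type":"array","items":{"type":"array","items":{"type":"number"}}}},"required":["targets"]}

```bash
mkdir -p pics; ls; python3 - <<'E'
from bench import arm
import cv2
for n in("scene","top"):
    cv2.imwrite(f"pics/{n}0.png",arm.get_image(n)); print(n,arm.camera_params(n))
s=arm.read_state(); print(s)
E
```

```text
pics
scene {'fov_y': 53.83976756578787, 'cx': 328.55016443969504, 'cy': 193.89664979412888, 'rvec': array([ 1.14209426,  2.29758658, -1.08346957]), 'tvec': array([ 322.52369922, -189.52473862, 1330.3527791 ])}
top {'fov_y': 57.723306530239206, 'cx': 322.67849307549074, 'cy': 197.8164480882106, 'rvec': array([ 2.18333057, -2.18872997,  0.06802958]), 'tvec': array([  -4.46422643,  524.0261182 , 1151.83633195])}
{'clock': 0.1, 'joints': array([-1.06240507e+00,  3.85486905e-01,  6.77030412e-03, -4.44430209e-04,
       -1.19399615e+00, -2.58606940e-01]), 'joint_vel': array([-9.43961583e-04, -1.68536486e-03,  2.87496522e-03,  1.75907340e-03,
        3.40570358e-04, -8.38518429e-05]), 'joint_efforts': array([-5.47508043e-04, -3.93318951e+01,  1.88929385e+01,  4.19792712e+00,
       -2.57897758e-03,  3.30321456e-06]), 'position': array([ 154.39324857, -605.09548715,  230.32825444]), 'ee_rot': array([-1.24486347e-01,  9.92220837e-01,  9.65893984e-04, -1.66988635e-04]), 'contact_force': array([ 0.99974116, -0.54430468,  0.2006766 ]), 'wrist_torque': array([ 0.03993258,  0.00444743, -0.0164813 ]), 'grasp_force': 0.0, 'gripper_width': 85.44854075029174}
```

View pics/top0.png

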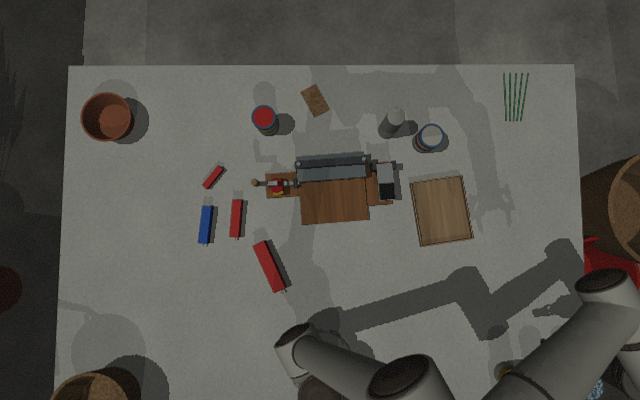

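View pics/scene0.png

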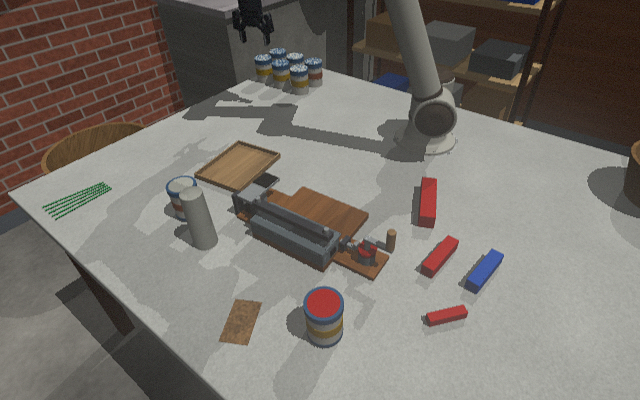

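Top view: the candidates for candle_red are the small red bar (213,177), the middle one (236,218) and the large one (268,267). The task says middle-sized, so I take (236,218). Blue is at (206,224). The green sticks at (515,97) are not a candle, so green is absent. The press sill is at (335,200), the knob at (255,183), the pedal at (388,185) and the tray at (441,211).

```bash
cat > h.py <<'E'
import numpy as np, cv2
from bench import arm
def cam(n):
    p=arm.camera_params(n); R=cv2.Rodrigues(p["rvec"])[0]; f=200/np.tan(np.radians(p["fov_y"]/2))
    return R,p["tvec"],np.array([[f,0,p["cx"]],[0,f,p["cy"]],[0,0,1]])
def ray(n,uv,z):
    R,t,K=cam(n); d=R.T@np.linalg.solve(K,[uv[0],uv[1],1]); c=-R.T@t
    return c+d*(z-c[2])/d[2]
def proj(n,P):
    R,t,K=cam(n); q=K@(R@np.asarray(P,float)+t); return q[:2]/q[2]
def masks(im):
    h=cv2.cvtColor(im,cv2.COLOR_BGR2HSV); H,S,V=cv2.split(h)
    red=((H<8)|(H>172))&(S>150)&(V>60); blue=(H>105)&(H<130)&(S>120)&(V>50)
    return {"red":red.astype(np.uint8),"blue":blue.astype(np.uint8)}
def blobs(n,im,z,amin=60):
    out=[]
    for c,m in masks(im).items():
        for k in cv2.findContours(m,cv2.RETR_EXTERNAL,cv2.CHAIN_APPROX_NONE)[0]:
            if cv2.contourArea(k)<amin: continue
            w=np.array([ray(n,p[0],z)[:2] for p in k],np.float32)
            r=cv2.minAreaRect(w); b=cv2.boxPoints(r); e=[b[1]-b[0],b[2]-b[1]]
            a=max(e,key=np.linalg.norm); a=a if a[0]>0 else -a
            out.append((c,np.round(r[0],1),np.round(sorted(r[1]),1),round(float(np.degrees(np.arctan2(a[1],a[0]))),1),k.reshape(-1,2).mean(0).round()))
    return out
E
python3 - <<'E'
from h import *
for n in("top","scene"):
    im=cv2.imread(f"pics/{n}0.png")
    for b in blobs(n,im,30 if n=="top" else 15): print(n,b)
im=cv2.imread("pics/top0.png")
a=cv2.resize(im[140:300,190:350],None,fx=3.7,fy=3.7,interpolation=cv2.INTER_CUBIC)
cv2.imwrite("pics/c1.png",a)
a=cv2.resize(im[140:260,240:480],None,fx=3.3,fy=3.3,interpolation=cv2.INTER_CUBIC)
cv2.imwrite("pics/c2.png",a)
s=cv2.imread("pics/scene0.png")
cv2.imwrite("pics/c3.png",cv2.resize(s[135:285,180:400],None,fx=3.6,fy=3.6,interpolation=cv2.INTER_CUBIC))
E
```

```text
top ('red', array([ 302.3, -911.6]), array([ 85.8, 190.3]), 74.0, array([612., 265.]))
top ('red', array([306.9, 164.9]), array([ 38.6, 162.3]), 24.9, array([269., 267.]))
top ('red', array([459.7, 272.1]), array([ 28.6, 115.9]), -3.7, array([235., 218.]))
top ('red', array([591.7, 348.1]), array([19.5, 80. ]), -39.1, array([212., 177.]))
top ('red', array([787.5, 186.8]), array([58.3, 62.6]), 0.4, array([263., 117.]))
top ('blue', array([440.3, 369.7]), array([ 29.3, 118.3]), -6.0, array([204., 224.]))
scene ('red', array([591.5, 353.1]), array([17.7, 80. ]), -38.6, array([447., 313.]))
scene ('red', array([722.6, 136.3]), array([66.1, 67.3]), -53.1, array([323., 303.]))
scene ('red', array([448.8, 271.8]), array([ 28.5, 117.8]), -4.1, array([440., 253.]))
scene ('red', array([282.9, 156.1]), array([ 39.2, 163.5]), 24.9, array([428., 197.]))
scene ('blue', array([428.7, 371.3]), array([ 29.6, 118.9]), -6.0, array([485., 267.]))
scene ('blue', array([-304.4, -311.4]), array([100.5, 117.5]), 0.4, array([391.,  80.]))
```

View pics/c1.png

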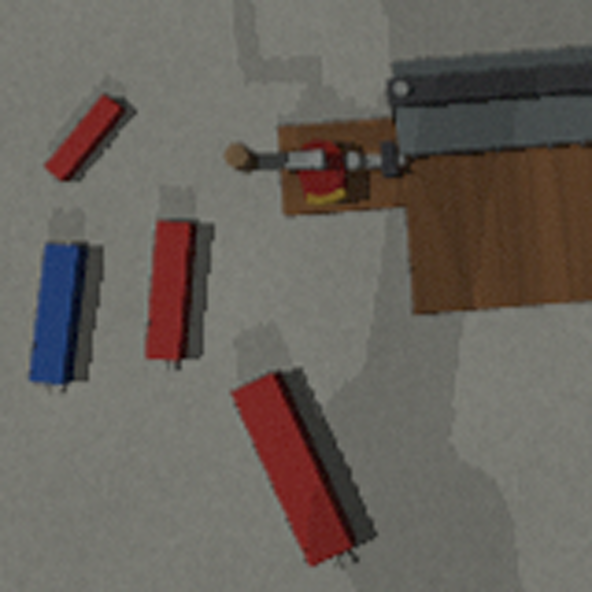

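View pics/c2.png

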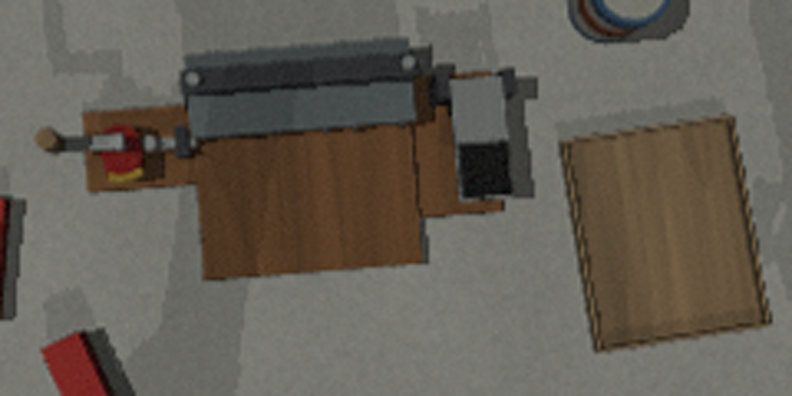

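View pics/c3.png

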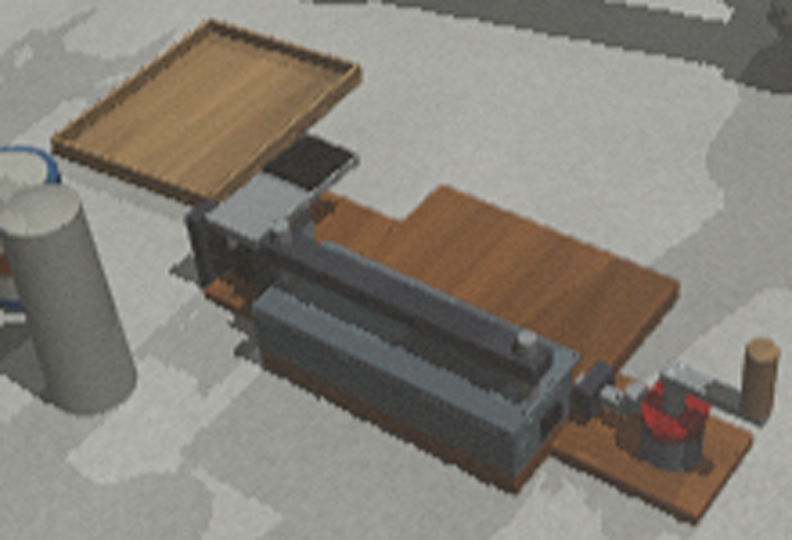

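The crops confirm it. The middle red bar and the blue one both have their wicks (about 3 px, light) at the lower, robot-side end. The sill corners, tray corners, knob and pad are clear, so I'll turn them into positions.

```bash
python3 - <<'E'
from h import *
A=lambda x,y:(x/3.3+240-.35,y/3.3+140-.35); B=lambda x,y:(x/3.6+180-.36,y/3.6+135-.36)
def tri(a,b):
    P=[]
    for n in("top","scene"):
        R,t,K=cam(n);P.append(K@np.c_[R,t])
    X=cv2.triangulatePoints(P[0],P[1],np.array(a,float),np.array(b,float));return (X[:3]/X[3]).ravel().round(1)
fl,fr=ray("top",A(203,279),20),ray("top",A(427,263),20)
print("sill top",fl,fr,np.linalg.norm(fl-fr)); 
g,k=ray("scene",B(680,288),20),ray("scene",B(443,186),20); print("sill scene",g,k,np.linalg.norm(g-k))
for q,w in((fl,fr),(g,k)):
    y=(q-w)/np.linalg.norm(q-w); x=np.array([y[1],-y[0],0]); print("yaw",np.degrees(np.arctan2(x[1],x[0])),"org",((q+w)/2+145*x).round(1))
print("knob top",ray("top",A(46,138),134),"tri",tri(A(46,138),B(761,347)), "scene",ray("scene",B(761,347),134))
print("axis?",tri(A(118,143),B(688,385)),ray("top",A(118,143),90))
print("pad",ray("top",A(485,169),74),ray("scene",B(311,160),74))
print("base plate left corners",ray("top",A(90,191),20),ray("scene",B(751,433),20),ray("scene",B(695,518),20))
for a,b in (((560,143),(209,200)),((733,117),(53,140)),((771,323),(210,20)),((598,351),(361,68))):
  print("tray",ray("top",A(*a),18).round(1),ray("scene",B(*b),18).round(1))
for b in blobs("scene",cv2.imread("pics/scene0.png"),30): print(b[:4])
E
```

```text
sill top [439.42367493  63.26657316  20.        ] [ 454.39602054 -153.98760095   20.        ] 217.76948202068442
sill scene [446.89824966  68.83134571  20.        ] [ 459.08257959 -144.68265518   20.        ] 213.8613720912509
yaw 3.9423774684118826 org [591.6 -35.4  20. ]
yaw 3.266082585891465 org [597.8 -29.7  20. ]
knob top [564.5041598  194.77011079 134.        ] tri [564.5 195.3 132.6] scene [565.66423404 196.03867748 134.        ]
axis? [564.3 144.3  68. ] [564.633122   137.13363059  90.        ]
pad [ 541.13132034 -202.12802324   74.        ] [ 542.54289196 -197.8011728    74.        ]
base plate left corners [525.22726163 173.56485953  20.        ] [533.98020591 180.37888969  20.        ] [612.47932989 188.32261837  20.        ]
tray [ 571.2 -285.4   18. ] [ 578.9 -283.1   18. ]
tray [ 596.3 -455.    18. ] [ 602.3 -446.9   18. ]
tray [ 395.7 -486.2   18. ] [ 399.2 -479.5   18. ]
tray [ 369.1 -318.5   18. ] [ 374.6 -311.9   18. ]
('red', array([602.1, 355.3]), array([17.3, 78.3]), -38.6)
('red', array([730.4, 143.1]), array([64.7, 65.9]), -53.1)
('red', array([462.4, 275.6]), array([ 27.9, 115.3]), -4.1)
('red', array([300.1, 162.4]), array([ 38.4, 160. ]), 24.9)
('blue', array([442.8, 373.1]), array([ 29. , 116.4]), -6.0)
('blue', array([-274.7, -295.1]), array([ 98.3, 115. ]), 0.4)
```

Poses, averaged over both views:

| Thing | Position (mm) | Yaw |
|---|---|---|
| Press origin | about (594.5, -32.5) | 3.6° |
| Knob | (565, 195.5) | – |
| Pedal pad | (542, -200) | – |
| Tray centre | about (486, -383) | 8.6° |
| Red candle | (461, 273.5) | -4° |
| Blue candle | (441.5, 371.5) | -6° |

Next I'll move above the red candle.

```bash
cat >> h.py <<'E'
from scipy.spatial.transform import Rotation as Ro
def st():
    s=arm.read_state(); M=Ro.from_quat(s["ee_rot"]).as_matrix(); return s,M,np.degrees(np.arctan2(-M[0,1],M[1,1]))
def go(x,y,z,yaw):
    s,M,ps=st(); d=M.T@(np.array([x,y,z])-s["position"]); w=(yaw-ps+90)%180-90
    print("shift",d.round(1),"roll",round(-w,1)); return d
PO=np.array([594.5,-32.5]); PY=np.radians(3.6)
def press(x,y): c,s=np.cos(PY),np.sin(PY); return PO+[c*x-s*y,s*x+c*y]
E
python3 -c "
from h import *
print(st()[2]); go(400,-200,250,-4); go(430.6,275.6,120,-4)"
```

```text
14.302189713414265
shift [-338.1  331.9  -19.1] roll 18.3
shift [-485.2  784.9  111.8] roll 18.3
```

drive_tool([
  [-1, -338, 332, -19, 18.3],
  [-1, -338, 332, -19, 18.3],
  [-1, -338, 332, -19, 18.3],
  [-1, -338, 332, -19, 18.3],
  [-1, -338, 332, -19, 18.3],
  [-1, -338, 332, -19, 18.3],
  [-1, -338, 332, -19, 18.3],
  [-1, -338, 332, -19, 18.3],
  [-1, -338, 332, -19, 18.3],
  [-1, -338, 332, -19, 18.3],
  [-1, -485, 785, 60, 18.3],
  [-1, -485, 785, 60, 18.3],
])

```text
clock: 1.3
position: [406.3, -100.2, 233.6]
ee_rot: [0.035, 0.999, 0.0, 0.0]
contact_force: [1.4, 0.2, 0.3]
gripper_width: 85.3
grasp_force: 0.0
```

drive_tool([
  [-1, -50, 380, 100, 0],
  [-1, -50, 380, 100, 0],
  [-1, -50, 380, 100, 0],
  [-1, -50, 380, 100, 0],
  [-1, -50, 380, 100, 0],
  [-1, -50, 380, 100, 0],
  [-1, -50, 380, 100, 0],
  [-1, -50, 380, 100, 0],
])

```text
clock: 2.1
position: [482.3, 275.8, 132.9]
ee_rot: [0.034, 0.999, -0.0, -0.0]
contact_force: [1.2, 0.0, 1.1]
gripper_width: 85.7
grasp_force: 0.0
```

```bash
python3 -c "
from h import *
im=arm.get_image('top')
for n in('top','scene'):
  for b in blobs(n,arm.get_image(n),30): print(n,b)
s=st();print(s[0]['clock'],s[0]['position'],s[2],proj('top',s[0]['position']),proj('scene',s[0]['position'])); go(430.6,275.6,5,-4)"
```

```text
top ('red', array([286.8, 155.7]), array([ 38.6, 118.5]), 25.3, array([272., 274.]))
top ('red', array([ 260.6, -911.5]), array([169.6, 216.3]), -0.1, array([609., 287.]))
top ('red', array([437.5, 274.1]), array([28.5, 69.6]), -0.1, array([235., 225.]))
top ('red', array([591.9, 348. ]), array([19.5, 79.5]), -39.1, array([212., 177.]))
top ('red', array([787.5, 186.8]), array([58.3, 62.6]), 0.4, array([263., 117.]))
top ('blue', array([414.7, 371.9]), array([29.2, 67.1]), -5.6, array([204., 233.]))
scene ('red', array([601.7, 355.6]), array([17.4, 79.5]), -38.6, array([447., 313.]))
scene ('red', array([730.4, 143.1]), array([64.7, 65.9]), -53.1, array([323., 303.]))
scene ('red', array([462.8, 276. ]), array([ 28.5, 115.7]), -3.4, array([439., 254.]))
scene ('blue', array([443.1, 373. ]), array([ 29.8, 116.8]), -5.7, array([485., 267.]))
scene ('blue', array([-274.7, -294. ]), array([100.1, 115. ]), 0.4, array([390.,  81.]))
2.25 [482.11122439 275.57954213 131.97951147] -3.82399460668619 [225.60540262 209.87046128] [444.43966793 224.92958968]
shift [ 51.1  -3.1 127.1] roll 0.2
```

drive_tool([
  [-1, 51, -2, 40, 0],
  [-1, 51, -2, 80, 0],
  [-1, 51, -2, 110, 0],
  [-1, 51, -2, 126, 0],
  [-1, 51, -2, 126, 0],
  [1, 51, -2, 126, 0],
  [1, 51, -2, 126, 0],
  [1, 51, -2, 126, 0],
  [1, 51, -2, 126, 0],
  [1, 51, -2, 126, 0],
])

```text
clock: 3.25
position: [432.3, 276.0, 9.2]
ee_rot: [0.035, 0.999, 0.001, 0.001]
contact_force: [-1.4, -0.2, 5.6]
gripper_width: 28.8
grasp_force: 61.1
```

```bash
python3 -c "
from h import *
p=press(-110,72);print(p); go(p[0],p[1],55,3.6)"
```

```text
[480.19614247  32.4509673 ]
shift [ -64.7 -239.5  -46.1] roll -7.6
```

drive_tool([
  [1, 0, 0, -20, 0],
  [1, 0, 0, -50, 0],
  [1, 0, -50, -60, 0],
  [1, 0, -90, -60, -3],
  [1, 0, -140, -60, -7.5],
  [1, 0, -190, -60, -7.5],
  [1, 0, -238, -60, -7.5],
  [1, -30, -238, -50, -7.5],
  [1, -60, -238, -46, -7.5],
  [1, -63, -239, -46, -7.5],
  [1, -63, -239, -46, -7.5],
])

```text
clock: 4.35
position: [477.8, 32.1, 53.5]
ee_rot: [-0.03, 1.0, -0.0, -0.0]
contact_force: [-1.2, 0.5, -0.7]
gripper_width: 28.7
grasp_force: 60.2
```

```bash
python3 - <<'E'
from h import *
a=arm.get_image('top');b=arm.get_image('scene')
s=st();print(s[0]['clock'],s[0]['position'],s[2],s[0]['gripper_width'])
L=cv2.resize(a[140:240,240:400],None,fx=4,fy=4,interpolation=cv2.INTER_CUBIC)
R=cv2.resize(b[170:300,290:450],None,fx=4,fy=4,interpolation=cv2.INTER_CUBIC)
cv2.imwrite('pics/d1.png',cv2.resize(L,(640,400)))
cv2.imwrite('pics/d2.png',R)
for n,i in(('top',a),('scene',b)):
  for q in blobs(n,i,70,20): print(n,q)
E
```

```text
4.45 [476.66430016  32.32344114  53.72703991] 3.499786264281544 28.69302095778377
top ('red', array([ 267. , -880.4]), array([163.9, 208.8]), -0.1, array([609., 287.]))
top ('red', array([304.3, 155.8]), array([ 37.7, 140.4]), 24.5, array([271., 270.]))
top ('red', array([ 393.3, -821.8]), array([12.6, 44.6]), -79.9, array([591., 239.]))
top ('red', array([548.9, 137.2]), array([19.9, 37.4]), -84.9, array([277., 188.]))
top ('red', array([555.6,  37.7]), array([21.7, 27.8]), 90.0, array([309., 186.]))
top ('red', array([586.7, 335.5]), array([18.6, 76.8]), -38.0, array([212., 177.]))
top ('red', array([775.7, 179.9]), array([56.3, 60.4]), 0.4, array([263., 116.]))
top ('blue', array([440.4, 356.4]), array([ 28.6, 114.1]), -5.7, array([205., 224.]))
scene ('red', array([630.4, 361. ]), array([16.3, 73.8]), -38.6, array([447., 313.]))
scene ('red', array([752.3, 161.8]), array([58.5, 62.1]), -53.2, array([323., 303.]))
scene ('red', array([599.1, 151.4]), array([11.7, 30.8]), 83.8, array([364., 252.]))
scene ('red', array([534. ,  43.4]), array([42.7, 92.6]), 2.8, array([342., 216.]))
scene ('red', array([345.6, 179.2]), array([ 36.1, 150. ]), 25.2, array([428., 198.]))
scene ('blue', array([480.5, 377.8]), array([ 27.8, 109.6]), -5.4, array([485., 267.]))
scene ('blue', array([-213. , -257.9]), array([74. , 88.3]), 89.8, array([392.,  77.]))
scene ('blue', array([-1599.7,  -163.9]), array([ 98.4, 104.4]), -1.9, array([528.,   1.]))
```

View pics/d1.png

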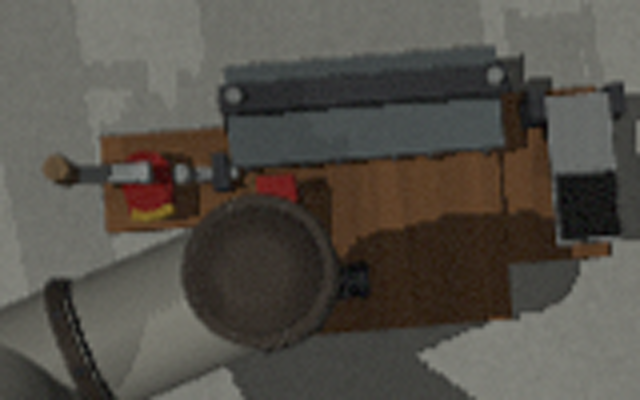

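View pics/d2.png

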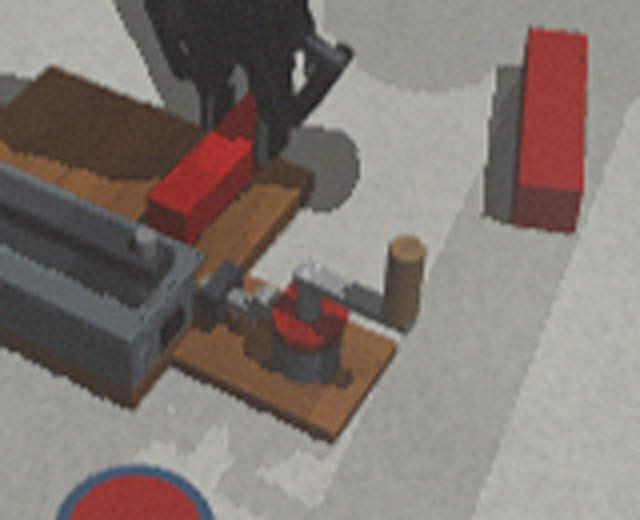

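```bash
python3 - <<'E'
from h import *
D=lambda x,y:(x/4+240-.4,y/4+140-.4)
E=lambda x,y:(x/4+290-.4,y/4+170-.4)
P=[ray("top",D(*p),z) for p,z in (((230,166),62),((503,150),62),((219,86),100),((522,64),100),((233,95),100),((496,75),100))]
for i in(0,2,4): 
    d=P[i]-P[i+1]; print(P[i].round(1),P[i+1].round(1),"mid",((P[i]+P[i+1])/2).round(1),np.linalg.norm(d).round(1),np.degrees(np.arctan2(-d[0],d[1])).round(2))
print("scene hood left corners",ray("scene",E(204,258),62),ray("scene",E(133,361),62))
print("base end top, candle centre", ray("top",D(277,175),68.5),ray("top",D(257,176),68.5),ray("top",D(297,176),68.5))
E
```

```text
[573.3  73.5  62. ] [ 585.3 -138.7   62. ] mid [579.3 -32.6  62. ] 212.5 3.21
[629.7  79.1 100. ] [ 645.7 -149.3  100. ] mid [637.7 -35.1 100. ] 229.0 4.02
[622.8  68.5 100. ] [ 637.4 -129.7  100. ] mid [630.1 -30.6 100. ] 198.7 4.22
scene hood left corners [578.58253774  76.28220766  62.        ] [663.40392398  91.13886227  62.        ]
base end top, candle centre [565.52390728  36.66359295  68.5       ] [564.79043135  52.11093591  68.5       ] [564.70549272  21.21763373  68.5       ]
```

Top view: the held candle's base end is at (309,184), in line with the left slot, and about 15 mm before the mouth. I'll lower it to the sill and slide it in.

drive_tool([
  [1, 0, 0, 15, 0.2],
  [1, 0, 0, 23, 0.2],
  [1, 0, 0, 23, 0.2],
  [1, -10, 0, 23, 0.2],
  [1, -20, 0, 23, 0.2],
  [1, -30, 0, 23, 0.2],
  [1, -38, 0, 23, 0.2],
  [1, -38, 0, 23, 0.2],
])

```text
clock: 5.25
position: [517.4, 35.0, 31.1]
ee_rot: [-0.029, 1.0, 0.0, 0.001]
contact_force: [-0.5, 0.2, -0.7]
gripper_width: 29.0
grasp_force: 60.2
```

drive_tool([
  [1, -8, 0, 0, 0],
  [1, -16, 0, 0, 0],
  [1, -24, 0, 0, 0],
  [1, -30, 0, 0, 0],
  [1, -30, 0, 0, 0],
])

```text
clock: 5.75
position: [546.3, 36.6, 30.8]
ee_rot: [-0.029, 1.0, -0.0, -0.0]
contact_force: [-0.0, -0.4, -0.4]
gripper_width: 28.9
grasp_force: 60.2
```

drive_tool([
  [1, -3, 0, 0, 0],
  [1, -6, 0, 0, 0],
  [1, -9, 0, 0, 0],
  [1, -9, 0, 0, 0],
])

```text
clock: 6.15
position: [547.2, 35.4, 29.5]
ee_rot: [-0.028, 1.0, -0.002, -0.008]
contact_force: [-13.2, 0.7, 5.4]
gripper_width: 28.5
grasp_force: 61.0
```

drive_tool([
  [-0.1, 0, 0, 0, 0],
  [-0.1, 0, 0, 0, 0],
  [-0.1, 0, 0, 0, 0],
  [-0.1, 0, 0, -40, 0],
  [-0.1, 0, 0, -80, 0],
  [-0.1, 60, 0, -120, 0],
  [-0.1, 100, 40, -120, 0],
  [-0.1, 100, 90, -120, 0],
])

```text
clock: 6.95
position: [452.1, 105.9, 151.7]
ee_rot: [-0.027, 1.0, 0.001, 0.001]
contact_force: [1.7, 0.8, 0.0]
gripper_width: 47.2
grasp_force: 0.0
```

```bash
sed -i 's/594.5,-32.5/591.5,-33/;s/(3.6)/(3.7)/' h.py; python3 - <<'E'
from h import *
a=arm.get_image('top');b=arm.get_image('scene')
for n,i in(('top',a),('scene',b)):
  for q in blobs(n,i,30 if n=='scene' else 30,60): print(n,q)
  for q in blobs(n,i,50,60)[:6]: print('z50',n,q)
s=st();print(s[0]['clock'],s[0]['position'],s[0]['gripper_width']); go(405,375,130,-5.8); go(412,375,6,-5.8)
E
```

```text
top ('red', array([ 260.6, -911.7]), array([169.7, 216.3]), -0.1, array([610., 287.]))
top ('red', array([299.7, 162.3]), array([ 38.9, 147.2]), 25.0, array([270., 269.]))
top ('red', array([546.7,  34.6]), array([31.9, 60.9]), 0.0, array([310., 191.]))
top ('red', array([591.7, 347.8]), array([19.1, 79.5]), -39.1, array([212., 177.]))
top ('red', array([787.5, 186.8]), array([58.3, 62.6]), 0.4, array([263., 116.]))
top ('blue', array([447.2, 368.9]), array([ 29.6, 104.1]), -5.7, array([205., 221.]))
z50 top ('red', array([ 263.8, -896.1]), array([166.7, 212.6]), -0.1, array([610., 287.]))
z50 top ('red', array([302.3, 159.3]), array([ 38.3, 144.7]), 25.0, array([270., 269.]))
z50 top ('red', array([545. ,  33.9]), array([31.3, 59.8]), 0.0, array([310., 191.]))
z50 top ('red', array([589.2, 341.6]), array([18.8, 78.1]), -39.1, array([212., 177.]))
z50 top ('red', array([781.6, 183.4]), array([57.3, 61.5]), 0.4, array([263., 116.]))
z50 top ('blue', array([447.2, 362.3]), array([ 29.1, 102.3]), -5.7, array([205., 221.]))
scene ('red', array([602.1, 355.2]), array([17.1, 78.3]), -38.5,
[... 250 characters left out ...]
, 24.9, array([428., 197.]))
scene ('blue', array([442.9, 373.1]), array([ 28.9, 116.3]), -5.8, array([485., 267.]))
z50 scene ('red', array([616.3, 358.1]), array([16.6, 76. ]), -38.5, array([447., 313.]))
z50 scene ('red', array([741.8, 152.8]), array([60.3, 64. ]), -53.2, array([323., 303.]))
z50 scene ('red', array([541.6,  44.7]), array([41. , 49.6]), 2.2, array([338., 224.]))
z50 scene ('red', array([323.5, 171.2]), array([ 37.4, 156.6]), 24.9, array([428., 197.]))
z50 scene ('blue', array([461.6, 375.4]), array([ 28.1, 113. ]), -5.8, array([485., 267.]))
7.05 [453.92642198 111.10108857 151.9838064 ] 47.0826336585185
shift [ 32.  266.4  22.5] roll 9.5
shift [ 25.6 265.7 146.6] roll 9.5
```

drive_tool([
  [-1, 26, 50, 0, 5],
  [-1, 26, 100, 0, 9.5],
  [-1, 26, 150, 0, 9.5],
  [-1, 26, 200, 10, 9.5],
  [-1, 26, 250, 20, 9.5],
  [-1, 26, 264, 60, 9.5],
  [-1, 26, 264, 100, 9.5],
  [-1, 26, 264, 135, 9.5],
  [-1, 26, 264, 146, 9.5],
  [-1, 26, 264, 146, 9.5],
])

```text
clock: 8.05
position: [413.3, 368.5, 2.7]
ee_rot: [0.054, 0.999, -0.002, -0.001]
contact_force: [0.1, 1.0, 0.3]
gripper_width: 85.7
grasp_force: 0.0
```

drive_tool([
  [1, 0, 0, 0, 0],
  [1, 0, 0, 0, 0],
  [1, 0, 0, 0, 0],
  [1, 0, 0, 0, 0],
  [1, 0, 0, 0, 0],
])

```text
clock: 8.55
position: [414.2, 370.6, 5.9]
ee_rot: [0.054, 0.999, 0.002, 0.001]
contact_force: [-0.4, 1.2, 6.9]
gripper_width: 28.8
grasp_force: 61.6
```

```bash
python3 -c "
from h import *
print(st()[0]['position'])
p=press(-110,-72);print(p); go(p[0],p[1],55,3.7)"
```

```text
[414.16359465 370.58711205   5.9315559 ]
[ 486.37560818 -111.94847842]
shift [-123.5 -471.9  -50.4] roll -9.8
```

drive_tool([
  [1, 0, 0, -40, 0],
  [1, 0, 0, -80, 0],
  [1, 0, -40, -100, 0],
  [1, 0, -90, -100, -3],
  [1, 0, -140, -100, -8],
  [1, 0, -190, -100, -9.8],
  [1, 0, -240, -100, -9.8],
  [1, 0, -290, -100, -9.8],
  [1, -30, -330, -100, -9.8],
  [1, -60, -370, -100, -9.8],
  [1, -90, -410, -100, -9.8],
  [1, -110, -450, -90, -9.8],
])

```text
clock: 9.75
position: [476.6, -92.0, 95.4]
ee_rot: [-0.032, 0.999, 0.0, 0.002]
contact_force: [1.4, 0.9, -1.2]
gripper_width: 28.6
grasp_force: 60.6
```

```bash
python3 -c "
from h import *
s=st()[0];print(s['position'],s['gripper_width'],s['grasp_force'])
p=press(-112,-72); go(p[0],p[1],52,3.7)"
```

```text
[476.6480429  -91.95348393  95.43695483] 28.567909033607528 60.619136095047
shift [ -6.2 -20.6  43.5] roll -0.1
```

drive_tool([
  [1, -4, -18, 30, 0],
  [1, -4, -18, 40, 0],
  [1, -4, -18, 40, 0],
])

```text
clock: 10.05
position: [477.3, -108.1, 52.5]
ee_rot: [-0.031, 1.0, -0.0, -0.002]
contact_force: [-0.2, 0.2, -1.0]
gripper_width: 28.7
grasp_force: 60.5
```

```bash
python3 - <<'E'
from h import *
a=arm.get_image('top')
for q in blobs('top',a,78,15): print(q)
s,_,ps=st();p=s['position'];print(p,ps,s['gripper_width'])
q=press(-112,-72); go(q[0],q[1],52,3.7)
cv2.imwrite('pics/e1.png',cv2.resize(a[140:240,280:440],None,fx=4,fy=4,interpolation=cv2.INTER_CUBIC))
E
```

```text
('red', array([ 267. , -874.1]), array([162.5, 204.4]), 0.0, array([610., 287.]))
('red', array([319.3, 161.1]), array([ 37.2, 140.2]), 24.4, array([266., 263.]))
('red', array([ 393.9, -815.9]), array([12.3, 44.3]), -78.9, array([591., 239.]))
('red', array([548.2, 136.1]), array([19.8, 37.1]), -84.9, array([277., 188.]))
('red', array([549.1,  34.4]), array([30.8, 45. ]), 4.4, array([309., 189.]))
('red', array([585.7, 332.9]), array([18.3, 76.2]), -39.1, array([212., 177.]))
('red', array([773.4, 178.6]), array([55.9, 60. ]), 0.4, array([263., 116.]))
('blue', array([ 548.3, -100.3]), array([21.5, 27.6]), 89.8, array([353., 188.]))
[ 478.42782293 -107.51832424   53.75277902] 3.6195468795206143 28.750244067628056
shift [-5.7 -4.9  1.7] roll -0.1
```

View pics/e1.png

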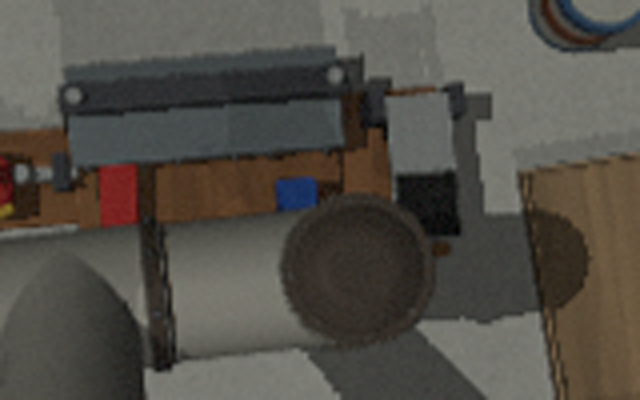

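Top view: red is in the left slot. Blue's base end, at about (353,186) in the full image, is 5-6 mm left of the right slot's axis. I'll shift it, lower it and slide it in.

drive_tool([
  [1, 0, -5.5, 10, 0],
  [1, 0, -5.5, 25, 0],
  [1, 0, -5.5, 25, 0],
  [1, -12, -5.5, 25, 0],
  [1, -24, -5.5, 25, 0],
  [1, -36, -5.5, 25, 0],
  [1, -42, -5.5, 25, 0],
  [1, -42, -5.5, 25, 0],
])

```text
clock: 10.9
position: [523.0, -110.4, 29.2]
ee_rot: [-0.032, 1.0, -0.0, 0.001]
contact_force: [0.4, -0.3, -1.2]
gripper_width: 28.9
grasp_force: 60.6
```

drive_tool([
  [1, -8, 0, 0, 0],
  [1, -16, 0, 0, 0],
  [1, -24, 0, 0, 0],
  [1, -28, 0, 0, 0],
  [1, -31, 0, 0, 0],
  [1, -34, 0, 0, 0],
  [1, -37, 0, 0, 0],
  [1, -37, 0, 0, 0],
])

```text
clock: 11.7
position: [558.8, -108.2, 29.1]
ee_rot: [-0.032, 1.0, -0.0, 0.0]
contact_force: [-0.5, 0.4, 0.0]
gripper_width: 29.1
grasp_force: 60.6
```

drive_tool([
  [1, -3, 0, 0, 0],
  [1, -6, 0, 0, 0],
  [1, -9, 0, 0, 0],
  [1, -9, 0, 0, 0],
])

```text
clock: 12.1
position: [560.4, -108.0, 27.8]
ee_rot: [-0.031, 0.999, 0.0, -0.008]
contact_force: [-12.3, 1.5, 5.7]
gripper_width: 28.8
grasp_force: 61.1
```

drive_tool([
  [-0.1, 0, 0, 0, 0],
  [-0.1, 0, 0, 0, 0],
  [-0.1, 0, 0, 0, 0],
  [-0.1, 0, 0, -40, 0],
  [-0.1, 0, 0, -80, 0],
  [-0.1, 10, 0, -130, 0],
  [-0.1, 20, 50, -140, 0],
  [-0.1, 10, 100, -140, 0],
  [-0.1, 10, 150, -140, 0],
  [-0.1, 10, 200, -140, 0],
  [-0.1, 10, 250, -140, 0],
  [-0.1, 10, 290, -140, 0],
])

```text
clock: 13.3
position: [539.2, 184.0, 169.7]
ee_rot: [-0.032, 0.999, 0.0, 0.001]
contact_force: [-0.0, -0.4, 0.1]
gripper_width: 47.0
grasp_force: 0.0
```

```bash
python3 - <<'E'
from h import *
a=arm.get_image('top');b=arm.get_image('scene')
for n,i in(('top',a),('scene',b)):
  for q in blobs(n,i,50,60): print(n,q)
s,_,ps=st();p=s['position'];print(s['clock'],p,ps,s['gripper_width'])
go(565,195.5,165,3.7)
E
```

```text
top ('red', array([ 263.7, -895.9]), array([166.6, 212.6]), -0.2, array([609., 287.]))
top ('red', array([308.8, 161.9]), array([ 37.5, 158.6]), 25.0, array([269., 267.]))
top ('red', array([545. ,  36.3]), array([27.2, 58.4]), 3.3, array([309., 190.]))
top ('red', array([781.6, 183.3]), array([57.3, 61.5]), 0.6, array([263., 116.]))
top ('blue', array([ 555.4, -107. ]), array([30.1, 61.9]), 3.9, array([355., 187.]))
scene ('red', array([616.2, 358.1]), array([16.6, 76.2]), -39.1, array([447., 313.]))
scene ('red', array([741.8, 152.8]), array([60.3, 64. ]), -53.2, array([323., 303.]))
scene ('red', array([335.7, 176.8]), array([ 37.2, 127.5]), 24.8, array([430., 203.]))
scene ('blue', array([553. , -95.8]), array([46.9, 48.1]), 4.7, array([292., 203.]))
13.4 [539.6293968  186.22432323 169.46694903] 3.9607029051075506 46.84482041660042
shift [-25.9   7.5   4.5] roll 0.3
```

drive_tool([
  [-0.1, -25.5, 9, 0, 0],
  [-0.1, -25.5, 9, 0, 0],
  [-0.1, -25.5, 9, 30, 0],
  [-0.1, -25.5, 9, 55, 0],
  [-0.1, -25.5, 9, 67, 0],
  [-0.1, -25.5, 9, 67, 0],
])

```text
clock: 14.0
position: [563.2, 190.7, 100.4]
ee_rot: [-0.031, 1.0, -0.001, -0.002]
contact_force: [0.1, -0.2, 0.6]
gripper_width: 46.4
grasp_force: 0.0
```

```bash
python3 - <<'E'
from h import *
b=arm.get_image('scene'); a=arm.get_image('top')
s=st()[0];print(s['position'],s['contact_force'])
L=cv2.resize(b[170:290,310:470],None,fx=3.4,fy=3.4,interpolation=cv2.INTER_CUBIC)
cv2.imwrite('pics/f1.png',L)
E
```

```text
[564.79769467 191.77870609 103.00997726] [ 0.38439524 -0.51541201  1.67619088]
```

View pics/f1.png

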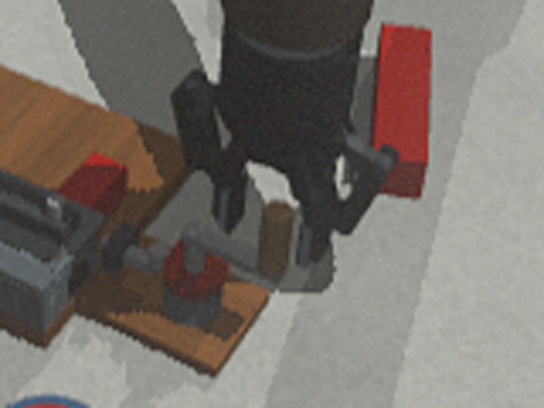

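Scene view: the knob, at (275,240) in the crop, stands between the two fingers. I'll close on it.

drive_tool([
  [1, 0, 2, 0, 0],
  [1, 0, 2, 0, 0],
  [1, 0, 2, 0, 0],
  [1, 0, 2, 0, 0],
])

```text
clock: 14.5
position: [565.1, 195.3, 103.8]
ee_rot: [-0.032, 0.999, 0.001, 0.002]
contact_force: [-0.9, 5.0, 5.1]
gripper_width: 18.5
grasp_force: 58.9
```

```bash
cat > cr.py <<'E'
from h import *
import sys
# axis guess; arc from current knob pos, rows in tool axes
s,M,ps=st(); k=s['position'][:2]; print(k,s['gripper_width'],s['contact_force'].round(1),ps)
ax=np.array([float(sys.argv[1]),float(sys.argv[2])]); v=k-ax; print("r",np.linalg.norm(v),"crank",np.arctan2(v[1],v[0])-PY-1.4)
for d in np.radians(np.array(eval(sys.argv[3]))):
    c,n=np.cos(d),np.sin(d); w=ax+[c*v[0]-n*v[1],n*v[0]+c*v[1]]-k
    t=M.T@[w[0],w[1],0]; print(np.degrees(d).round(1),t[:2].round(1))
E
python3 cr.py 564.5 139.5 "[8,16,24,32,40,48,56,64,72,80,88]"
```

```text
[565.11001839 195.27120555] 18.502795951819564 [-0.9  5.   5.1] 3.6473263639880913
r 55.774541606216935 crank 0.09528170720640738
8.0 [7.8 0. ]
16.0 [15.5 -1. ]
24.0 [23.  -3.1]
32.0 [30.1 -6.2]
40.0 [ 36.7 -10.3]
48.0 [ 42.7 -15.3]
56.0 [ 47.9 -21.1]
64.0 [ 52.3 -27.5]
72.0 [ 55.8 -34.5]
80.0 [ 58.2 -41.9]
88.0 [ 59.6 -49.5]
```

drive_tool([
  [1, 8, 0, 0, -8],
  [1, 15.5, -1, 0, -16],
  [1, 23, -3, 0, -24],
  [1, 30, -6, 0, -32],
  [1, 36.5, -10, 0, -40],
  [1, 36.5, -10, 0, -40],
])

```text
clock: 15.1
position: [529.6, 180.9, 103.7]
ee_rot: [-0.373, 0.928, -0.001, 0.002]
contact_force: [3.6, -1.5, 4.4]
gripper_width: 18.5
grasp_force: 59.0
```

```bash
python3 cr.py 564.8 140.3 "[8,16,24,32,40,48]"
```

```text
[529.59745572 180.94988563] 18.497223729069958 [ 3.6 -1.5  4.4] 43.77706013370862
r 53.77390003652846 crank 0.819925398545168
8.0 [ 7.5 -0.1]
16.0 [14.9 -1.3]
24.0 [22.1 -3.5]
32.0 [28.9 -6.7]
40.0 [ 35.2 -10.8]
48.0 [ 40.8 -15.8]
```

drive_tool([
  [1, 7.5, 0, 0, -8],
  [1, 15, -1.2, 0, -16],
  [1, 22, -3.2, 0, -24],
  [1, 29, -6.4, 0, -32],
  [1, 35.5, -10.5, 0, -40],
  [1, 38.5, -13, 0, -44],
  [1, 38.5, -13, 0, -44],
  [1, 38.5, -13, 0, -44],
  [1, 38.5, -13, 0, -44],
  [1, 38.5, -13, 0, -44],
])

```text
clock: 16.1
position: [511.9, 144.7, 103.7]
ee_rot: [-0.692, 0.722, -0.002, 0.001]
contact_force: [7.5, -5.6, 5.0]
gripper_width: 18.1
grasp_force: 59.3
```

```bash
python3 cr.py 564.8 140.3 "[0]"; python3 - <<'E'
from h import *
a=arm.get_image('top');b=arm.get_image('scene')
for n,i in(('top',a),('scene',b)):
  for q in blobs(n,i,50,60): print(n,q)
L=cv2.resize(b[170:290,280:440],None,fx=4,fy=4,interpolation=cv2.INTER_CUBIC)
cv2.imwrite('pics/g1.png',L)
E
```

```text
[511.86711037 144.6706498 ] 18.09086471730152 [ 7.5 -5.6  5. ] 87.55485454412204
r 53.11302461533983 crank 1.5946327107250569
0.0 [0. 0.]
top ('red', array([ 262.5, -896.2]), array([166.6, 209.7]), 0.2, array([608., 287.]))
top ('red', array([308.6, 162. ]), array([ 38.6, 158.6]), 25.1, array([269., 267.]))
top ('red', array([545. ,  35.4]), array([28.3, 59.8]), 0.0, array([309., 190.]))
top ('red', array([589.2, 341.7]), array([18.9, 78.2]), -38.0, array([212., 177.]))
top ('red', array([781.6, 183.4]), array([57.3, 61.5]), 0.4, array([263., 116.]))
top ('blue', array([ 555.4, -107.1]), array([30.1, 61.7]), 4.7, array([355., 187.]))
scene ('red', array([616.3, 358.1]), array([16.7, 76. ]), -38.4, array([447., 313.]))
scene ('red', array([741.8, 152.9]), array([60.3, 63.8]), -53.2, array([323., 303.]))
scene ('red', array([568.9, 138.2]), array([37.1, 45.5]), 72.1, array([364., 249.]))
scene ('red', array([323. , 170.9]), array([ 37.4, 155.4]), 25.2, array([428., 198.]))
scene ('blue', array([ 554. , -100.6]), array([37.7, 48.6]), 7.5, array([290., 203.]))
```

View pics/g1.png

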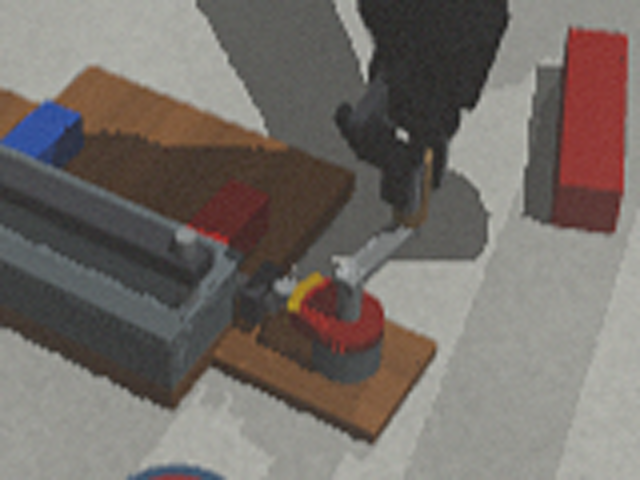

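Scene view: the yellow part of the rim (305,290 in the crop) faces the roller, so the clamps are in the dwell (crank ≈ 1.59). Both candles still stick out about 60 mm. Next I'll let go of the knob and go to the pedal.

drive_tool([
  [-0.1, 0, 0, 0, 0],
  [-0.1, 0, 0, 0, 0],
  [-0.1, 0, 0, 0, 0],
  [-0.1, 0, 0, -40, 0],
  [-0.1, 0, 0, -80, 0],
])

```text
clock: 16.7
position: [507.9, 145.0, 181.5]
ee_rot: [-0.692, 0.722, 0.001, -0.003]
contact_force: [1.2, -0.5, 0.8]
gripper_width: 47.1
grasp_force: 0.0
```

```bash
python3 -c "
from h import *
s=st()[0];print(s['position'],s['gripper_width'],s['joints'].round(2))
go(541,-200,170,3.7);go(541,-200,90,3.7)"
```

```text
[507.94106146 145.04373544 181.51427184] 47.117419018258914 [ 0.59  0.27 -0.3  -0.   -1.01 -0.63]
shift [343.3 -47.5  12.3] roll 83.9
shift [343.1 -47.8  92.3] roll 83.9
```

drive_tool([
  [1, 40, -5, 0, 8],
  [1, 80, -10, 0, 16],
  [1, 120, -15, 0, 24],
  [1, 160, -20, 0, 32],
  [1, 200, -25, 0, 40],
  [1, 240, -30, 0, 48],
  [1, 280, -35, 0, 56],
  [1, 320, -40, 0, 64],
  [1, 343, -47, 10, 72],
  [1, 343, -47, 40, 80],
  [1, 343, -47, 75, 84],
  [1, 343, -47, 90, 84],
])

```text
clock: 17.9
position: [539.1, -198.8, 88.3]
ee_rot: [-0.03, 1.0, 0.001, -0.003]
contact_force: [-1.4, -0.1, -0.3]
gripper_width: -0.2
grasp_force: 0.0
```

```bash
python3 - <<'E'
from h import *
b=arm.get_image('scene')
s,_,ps=st();print(s['position'],ps,s['gripper_width'],s['contact_force'])
go(541,-200,44,3.7)
L=cv2.resize(b[110:260,180:380],None,fx=3.2,fy=3.2,interpolation=cv2.INTER_CUBIC)
cv2.imwrite('pics/i1.png',L)
E
```

```text
[ 538.3534743  -198.50908728   86.80388589] 3.5058595015851797 0.032917450502608435 [-0.01593822  0.1760209  -1.76726853]
shift [-3.  -1.8 42.8] roll -0.2
```

View pics/i1.png

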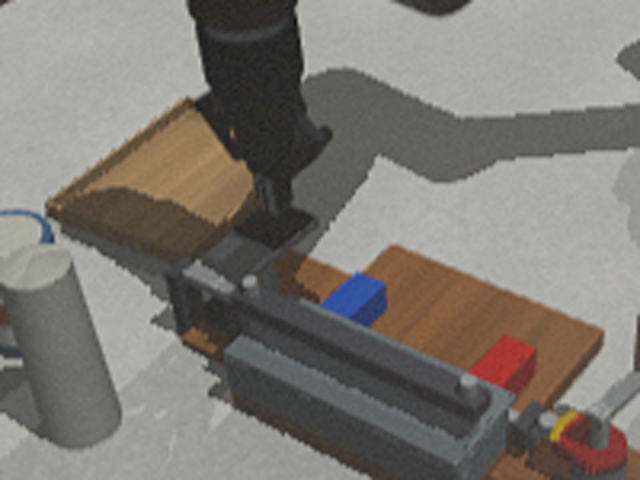

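Scene view: the closed fingers hang above the middle of the black pad, at (275,222) in the crop. Both candles are still in and the yellow part of the rim still faces the roller. I'll press.

drive_tool([
  [1, -2, 0, 10, 0],
  [1, -2, 0, 20, 0],
  [1, -2, 0, 30, 0],
  [1, -2, 0, 40, 0],
  [1, -2, 0, 46, 0],
  [1, -2, 0, 50, 0],
  [1, -2, 0, 50, 0],
  [1, -2, 0, 50, 0],
])

```text
clock: 18.75
position: [545.4, -199.1, 48.8]
ee_rot: [-0.033, 0.999, -0.001, 0.002]
contact_force: [-11.1, 7.0, 34.0]
gripper_width: 0.1
grasp_force: 17.6
```

drive_tool([
  [1, 0, 0, -2, 0],
  [1, 0, 0, -2, 0],
  [1, 0, 0, -2, 0],
])

```text
clock: 19.05
position: [545.3, -199.1, 49.2]
ee_rot: [-0.033, 0.999, -0.001, 0.002]
contact_force: [-7.1, 4.3, 23.4]
gripper_width: 0.2
grasp_force: 12.8
```

```bash
python3 - <<'E'
from h import *
b=arm.get_image('scene')
s,_,ps=st();print(s['position'],s['contact_force'],s['clock'])
cv2.imwrite('pics/j1.png',cv2.resize(b[110:260,180:380],None,fx=3.2,fy=3.2,interpolation=cv2.INTER_CUBIC))
E
```

```text
[ 545.30383451 -199.08298572   49.16285798] [-7.53996942  4.01455456 25.60658102] 19.1
```

View pics/j1.png

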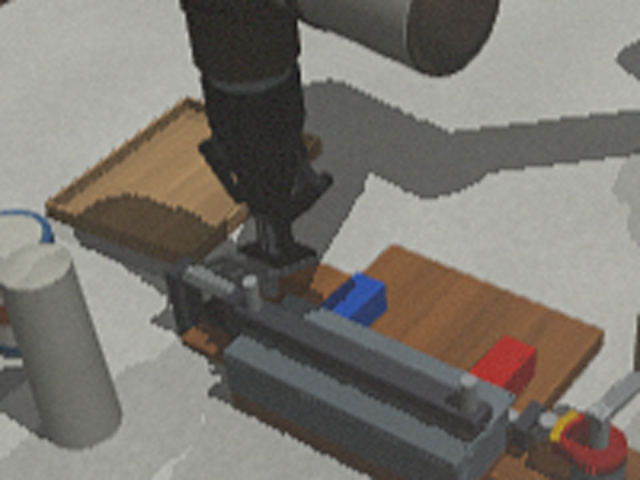

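Scene view: the die beam has sunk, the hood's front edge shows behind it, and the contact is stiff at 25 N, so the pedal is on its stop. I'll let it up and go back to the knob.

drive_tool([
  [1, 0, 0, -10, 0],
  [1, 0, 0, -25, 0],
  [1, 0, 0, -50, 0],
  [-0.1, 0, 0, -90, 0],
  [-0.1, 0, 0, -130, 0],
  [-0.1, 10, 40, -130, -8],
  [-0.1, 20, 80, -130, -16],
  [-0.1, 30, 120, -130, -24],
  [-0.1, 30, 160, -130, -32],
  [-0.1, 30, 200, -130, -40],
  [-0.1, 30, 240, -130, -48],
  [-0.1, 30, 280, -130, -56],
])

```text
clock: 20.3
position: [496.1, 80.4, 174.5]
ee_rot: [-0.5, 0.866, 0.0, 0.001]
contact_force: [0.4, 0.8, -0.2]
gripper_width: 47.0
grasp_force: 0.0
```

```bash
python3 -c "
from h import *
s,_,ps=st();print(s['position'],s['gripper_width'],ps)
go(511.5,144.8,172,87)"
```

```text
[496.14919806  80.44169161 174.47308606] 46.9642337712398 59.95373445528187
shift [-63.4  18.9   2.6] roll -27.0
```

drive_tool([
  [-0.1, -35, 10, 0, -8],
  [-0.1, -60, 18, 0, -16],
  [-0.1, -60, 18, 0, -24],
  [-0.1, -60, 18, 0, -27],
  [-0.1, -60, 18, 0, -27],
])

```text
clock: 20.8
position: [511.2, 140.0, 174.1]
ee_rot: [-0.686, 0.728, 0.0, 0.0]
contact_force: [-0.5, -0.3, -0.3]
gripper_width: 46.7
grasp_force: 0.0
```

```bash
python3 -c "
from h import *
s,_,ps=st();print(s['position'],s['gripper_width'],ps)
go(511.5,144.8,104,87)"
```

```text
[511.16634236 140.00137672 174.08483959] 46.70866883941604 86.64138431194634
shift [-4.8 -0.  70.1] roll -0.4
```

drive_tool([
  [-0.1, -4.8, 0, 20, 0],
  [-0.1, -4.8, 0, 50, 0],
  [-0.1, -4.8, 0, 70, 0],
  [-0.1, -4.8, 0, 70, 0],
  [1, -4.8, 0, 70, 0],
  [1, -4.8, 0, 70, 0],
  [1, -4.8, 0, 70, 0],
  [1, -4.8, 0, 70, 0],
])

```text
clock: 21.6
position: [512.0, 144.6, 105.7]
ee_rot: [-0.686, 0.728, -0.0, 0.001]
contact_force: [-2.1, 1.7, 5.7]
gripper_width: 18.1
grasp_force: 59.0
```

```bash
python3 cr.py 565 140 "[-8,-16,-24,-32,-40,-48,-56,-64,-72,-80,-88]"
```

```text
[512.01042777 144.57117192] 18.070363905343534 [-2.1  1.7  5.7] 86.61361423878519
r 53.18637398652389 crank 1.5909630095845757
-8.0 [-7.4 -0.7]
-16.0 [-14.6  -2.5]
-24.0 [-21.5  -5.2]
-32.0 [-28.   -8.8]
-40.0 [-33.8 -13.4]
-48.0 [-39.  -18.7]
-56.0 [-43.4 -24.6]
-64.0 [-47.  -31.1]
-72.0 [-49.6 -38.1]
-80.0 [-51.2 -45.3]
-88.0 [-51.8 -52.7]
```

drive_tool([
  [1, -7.5, -0.5, 0, 8],
  [1, -15, -2, 0, 16],
  [1, -22, -5, 0, 24],
  [1, -28.5, -8.5, 0, 32],
  [1, -34.5, -13, 0, 40],
  [1, -40, -18.5, 0, 48],
  [1, -44.5, -24.5, 0, 56],
  [1, -48, -31.5, 0, 64],
  [1, -50.5, -38.5, 0, 72],
  [1, -52, -46.5, 0, 80],
  [1, -52.5, -50.5, 0, 84],
  [1, -52.5, -50.5, 0, 84],
])

```text
clock: 22.8
position: [566.0, 195.3, 105.7]
ee_rot: [-0.022, 1.0, 0.001, 0.002]
contact_force: [-2.3, 2.9, 4.2]
gripper_width: 18.3
grasp_force: 59.2
```

```bash
python3 cr.py 564.8 140.3 "[0]"
```

```text
[566.04257712 195.2919405 ] 18.28140983111311 [-2.3  2.9  4.2] 2.515164962663795
r 55.005977107519875 crank 0.08362736647279445
0.0 [0. 0.]
```

drive_tool([
  [-0.1, 0, 0, 0, 0],
  [-0.1, 0, 0, 0, 0],
  [-0.1, 0, 0, 0, 0],
  [-0.1, 0, 0, -40, 0],
  [-0.1, 0, 0, -75, 0],
  [-0.1, 10, -50, -75, -1],
  [-0.1, 25, -100, -75, -1],
  [-0.1, 25, -150, -75, -1],
  [-0.1, 25, -158, -60, -1],
  [-0.1, 25, -158, -40, -1],
])

```text
clock: 23.8
position: [547.6, 32.3, 144.9]
ee_rot: [-0.03, 1.0, 0.0, 0.002]
contact_force: [0.3, 1.2, -0.3]
gripper_width: 46.8
grasp_force: 0.0
```

```bash
python3 - <<'E'
from h import *
a=arm.get_image('top');b=arm.get_image('scene')
for q in blobs('scene',b,50,60): print(q[:4])
s,_,ps=st();print(s['position'],ps,s['gripper_width'],s['clock'])
go(545,36,29,3.7)
cv2.imwrite('pics/k1.png',cv2.resize(b[110:280,200:440],None,fx=3.2,fy=3.2,interpolation=cv2.INTER_CUBIC))
E
```

```text
('red', array([616.3, 358.1]), array([16.6, 76. ]), -38.4)
('red', array([740.8, 152.1]), array([62.8, 64. ]), -53.1)
('red', array([552.9,  42. ]), array([26.5, 36.5]), -82.7)
('red', array([322.9, 170.9]), array([ 36.9, 155.1]), 25.0)
[545.10331534  33.21204275 141.61228783] 3.4897520051052933 47.25330093872317 23.9
shift [ -0.7   2.9 112.6] roll -0.2
```

View pics/k1.png

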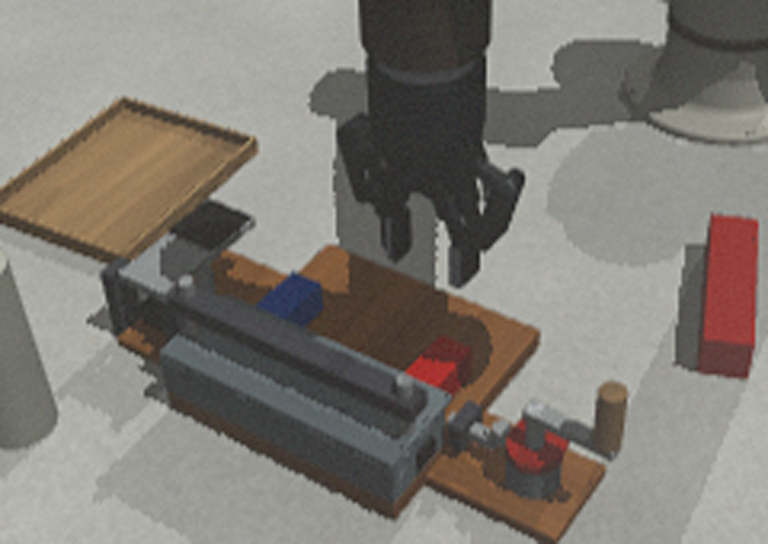

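Scene view: the crank is back at open (knob at 612,415 in the crop), the pedal and beam are up, and the candles are in place. I'll grip red and pull it out.

drive_tool([
  [-0.1, 1, 2.5, 40, 0],
  [-0.1, 1, 2.5, 80, 0],
  [-0.1, 1, 2.5, 105, 0],
  [-0.1, 1, 2.5, 112, 0],
  [-0.1, 1, 2.5, 112, 0],
  [1, 1, 2.5, 112, 0],
  [1, 1, 2.5, 112, 0],
  [1, 1, 2.5, 112, 0],
  [1, 1, 2.5, 112, 0],
])

```text
clock: 24.8
position: [547.4, 37.6, 34.1]
ee_rot: [-0.032, 0.999, 0.0, 0.002]
contact_force: [-0.6, 0.3, 7.2]
gripper_width: 28.5
grasp_force: 60.7
```

drive_tool([
  [1, 15, 0, 0, 0],
  [1, 30, 0, 0, 0],
  [1, 50, 0, 0, 0],
  [1, 75, 0, 0, 0],
  [1, 85, 0, -20, 0],
  [1, 85, 0, -60, 0],
  [1, 85, 0, -90, 0],
  [1, 85, 0, -90, 0],
])

```text
clock: 25.6
position: [464.1, 32.8, 126.8]
ee_rot: [-0.032, 0.999, 0.002, 0.005]
contact_force: [0.4, 0.0, -0.0]
gripper_width: 28.4
grasp_force: 59.8
```

```bash
cat >> h.py <<'E'
TO=np.array([485,-384.]); TY=np.radians(8.6)
def tray(x,y): c,s=np.cos(TY),np.sin(TY); return TO+[c*x-s*y,s*x+c*y]
E
python3 - <<'E'
from h import *
for n in('top','scene'):
  for q in blobs(n,arm.get_image(n),120,40): print(n,q)
s,_,ps=st();print(s['position'],ps,s['gripper_width'],s['clock'])
p=tray(-30,-40);print(p);go(p[0],p[1],120,8.6)
E
```

```text
top ('red', array([300. , 143.7]), array([ 36., 111.]), 24.9, array([271., 273.]))
top ('red', array([ 275.1, -841.3]), array([156.6, 199.5]), -0.1, array([609., 286.]))
top ('red', array([538.9,  37. ]), array([26.6, 29.5]), 89.8, array([308., 190.]))
top ('red', array([544.4, 130.6]), array([19.2, 35.7]), -85.4, array([276., 188.]))
top ('red', array([580.2, 320. ]), array([17.5, 73.8]), -38.6, array([212., 177.]))
top ('red', array([761. , 171.4]), array([53.8, 57.7]), 0.4, array([263., 117.]))
top ('blue', array([ 548.7, -101.2]), array([28.1, 58. ]), 4.2, array([355., 187.]))
scene ('red', array([665.8, 368.1]), array([14.9, 68.1]), -38.6, array([447., 313.]))
scene ('red', array([778.2, 184.4]), array([54. , 57.2]), -53.2, array([323., 303.]))
scene ('red', array([403. , 200.5]), array([ 32.8, 138.7]), 25.0, array([428., 198.]))
scene ('red', array([493.2,  30.7]), array([43.6, 79.2]), 4.4, array([345., 189.]))
scene ('blue', array([608.9, -38.6]), array([42.4, 43.4]), 5.8, array([292., 203.]))
scene ('blue', array([-1368.7,  -109.7]), array([ 79.1, 137.2]), -57.2, array([525.,   1.]))
[461.11932885  31.87463476 122.82414225] 3.584494538651565 28.64107493421856 25.7
[ 461.31872231 -428.03631555]
shift [  28.6 -459.     2.2] roll -5.0
```

drive_tool([
  [1, 3, -50, 0, 0],
  [1, 6, -100, 0, 0],
  [1, 9, -150, 0, 0],
  [1, 12, -200, 0, 0],
  [1, 15, -250, 0, -2],
  [1, 18, -300, 0, -4],
  [1, 22, -350, 0, -5],
  [1, 25, -400, 0, -5],
  [1, 28, -445, 0, -5],
  [1, 28, -455, 20, -5],
  [1, 28, -455, 40, -5],
  [1, 28, -455, 40, -5],
])

```text
clock: 26.9
position: [458.5, -422.8, 76.6]
ee_rot: [-0.074, 0.997, 0.003, -0.004]
contact_force: [0.1, 0.6, -1.0]
gripper_width: 28.9
grasp_force: 59.8
```

```bash
python3 - <<'E'
from h import *
b=arm.get_image('scene');a=arm.get_image('top')
s,_,ps=st();print(s['position'],ps,s['gripper_width'],s['clock'])
p=tray(-30,-37);print(p);go(p[0],p[1],22,8.6)
cv2.imwrite('pics/l1.png',cv2.resize(b[80:220,160:360],None,fx=3.2,fy=3.2,interpolation=cv2.INTER_CUBIC))
E
```

```text
[ 461.11960363 -423.73005609   80.67136909] 8.625411853405604 28.42123502583111 27.0
[ 460.87011628 -425.0700464 ]
shift [ 0.3 -1.4 58.7] roll 0.0
```

View pics/l1.png

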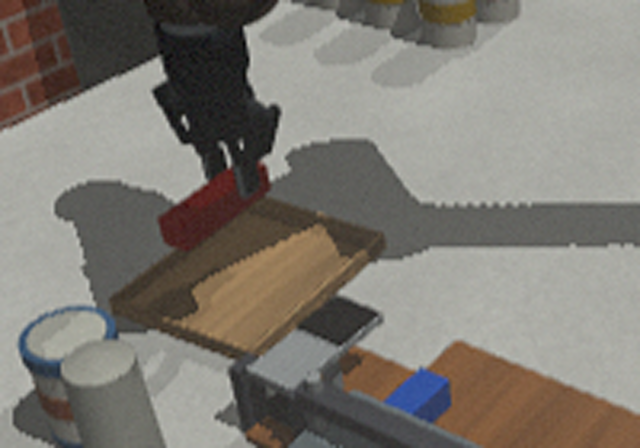

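Scene view: red is held over the tray's -y half, along its long side. I'll lower it.

drive_tool([
  [1, 0, 0, 20, 0],
  [1, 0, 0, 40, 0],
  [1, 0, 0, 55, 0],
  [1, 0, 0, 59, 0],
  [1, 0, 0, 59, 0],
])

```text
clock: 27.5
position: [462.3, -423.9, 23.5]
ee_rot: [-0.076, 0.997, -0.0, 0.0]
contact_force: [-0.6, 0.0, -0.2]
gripper_width: 28.3
grasp_force: 59.9
```

drive_tool([
  [1, 0, 0, 4, 0],
  [1, 0, 0, 6, 0],
  [1, 0, 0, 6, 0],
])

```text
clock: 27.8
position: [462.6, -424.4, 18.2]
ee_rot: [-0.075, 0.997, -0.001, 0.001]
contact_force: [0.7, 0.1, 2.6]
gripper_width: 28.3
grasp_force: 60.2
```

drive_tool([
  [-0.05, 0, 0, 0, 0],
  [-0.05, 0, 0, 0, 0],
  [-0.05, 0, 0, 0, 0],
  [-0.1, 0, 0, -40, 0],
  [-0.1, 0, 0, -80, 0],
  [-0.1, 0, 0, -125, 2],
  [-0.1, -20, 50, -125, 5],
  [-0.1, -40, 100, -125, 5],
  [-0.1, -50, 150, -125, 5],
  [-0.1, -50, 200, -125, 5],
  [-0.1, -50, 250, -125, 5],
  [-0.1, -50, 295, -125, 5],
])

```text
clock: 29.0
position: [467.2, -126.6, 142.1]
ee_rot: [-0.031, 1.0, -0.0, 0.0]
contact_force: [1.5, 0.4, -0.6]
gripper_width: 47.0
grasp_force: 0.0
```

```bash
python3 - <<'E'
from h import *
for n in('top','scene'):
  for q in blobs(n,arm.get_image(n),50 if n=='top' else 34,40): print(n,q)
s,_,ps=st();print(s['position'],ps,s['gripper_width'],s['clock'])
go(558,-107.5,31,3.7)
E
```

```text
top ('red', array([ 262.3, -895.9]), array([166.7, 209.5]), -0.1, array([609., 286.]))
top ('red', array([309.3, 162.6]), array([ 38.6, 158.2]), 25.1, array([268., 266.]))
top ('red', array([ 488.3, -410.5]), array([ 36.2, 117.9]), 6.6, array([453., 209.]))
top ('red', array([550. , 140.6]), array([18.9, 37.7]), 89.8, array([276., 188.]))
top ('red', array([589.2, 341.7]), array([18.9, 78.2]), -38.0, array([212., 177.]))
top ('red', array([781.6, 183.4]), array([57.3, 61.6]), 0.4, array([263., 116.]))
top ('blue', array([ 560.3, -106.9]), array([30., 52.]), 4.2, array([355., 186.]))
scene ('red', array([604.9, 355.8]), array([17.1, 77.9]), -38.6, array([447., 313.]))
scene ('red', array([733.5, 145.6]), array([61.8, 65.5]), -53.2, array([323., 303.]))
scene ('red', array([304.2, 164. ]), array([ 37.5, 158.1]), 25.0, array([428., 198.]))
scene ('red', array([ 501.4, -400.9]), array([ 58.1, 139.1]), 7.0, array([230., 159.]))
scene ('blue', array([ 539.8, -109.3]), array([48.5, 49.6]), 5.8, array([291., 203.]))
scene ('blue', array([-266.6, -274.2]), array([ 61.6, 117.6]), 9.0, array([395.,  81.]))
scene ('blue', array([-1708.7,  -211.1]), array([ 90.4, 205.5]), -57.2, array([521.,   1.]))
[ 466.72608666 -123.98448579  142.45818307] 4.011784199939023 47.188319971529005 29.1
shift [-92.2  10.  111.5] roll 0.3
```

drive_tool([
  [-0.1, -45, 8, 0, 0],
  [-0.1, -90, 10, 10, 0],
  [-0.1, -91, 10, 50, 0],
  [-0.1, -91, 10, 90, 0],
  [-0.1, -91, 10, 111, 0],
  [-0.1, -91, 10, 111, 0],
  [1, -91, 10, 111, 0],
  [1, -91, 10, 111, 0],
  [1, -91, 10, 111, 0],
  [1, -91, 10, 111, 0],
])

```text
clock: 30.1
position: [557.4, -111.9, 32.2]
ee_rot: [-0.032, 0.999, 0.001, 0.0]
contact_force: [-2.0, 5.8, -1.6]
gripper_width: 29.1
grasp_force: 58.3
```

drive_tool([
  [1, 15, 0, 0, 0],
  [1, 30, 0, 0, 0],
  [1, 50, 0, 0, 0],
  [1, 75, 0, 0, 0],
  [1, 85, 0, -20, 0],
  [1, 85, 0, -60, 0],
  [1, 85, 0, -90, 0],
  [1, 85, 0, -90, 0],
])

```text
clock: 30.9
position: [477.2, -118.3, 127.6]
ee_rot: [-0.032, 0.999, -0.0, 0.007]
contact_force: [-0.1, 0.4, -0.6]
gripper_width: 28.7
grasp_force: 58.2
```

```bash
python3 - <<'E'
from h import *
for n in('top','scene'):
  for q in blobs(n,arm.get_image(n),120,40): 
    if q[0]=='blue':print(n,q)
s,_,ps=st();print(s['position'],ps,s['gripper_width'],s['clock'])
p=tray(-30,37);print(p);go(p[0],p[1],120,8.6)
E
```

```text
top ('blue', array([ 550.8, -111.4]), array([29.6, 30.8]), 7.5, array([358., 186.]))
scene ('blue', array([ 520.5, -120.1]), array([47.7, 99. ]), 10.3, array([291., 171.]))
scene ('blue', array([-100.2, -171.2]), array([ 32.7, 104.3]), 17.9, array([397.,  81.]))
scene ('blue', array([-1361.5,  -120.9]), array([ 79.1, 163.8]), -57.2, array([522.,   1.]))
[ 473.81787275 -118.08495543  123.0900984 ] 3.5826270045751087 28.770444017565328 31.0
[ 449.80450086 -351.9020742 ]
shift [  38.6 -231.9    2.8] roll -5.0
```

drive_tool([
  [1, 8, -50, 0, 0],
  [1, 16, -100, 0, 0],
  [1, 24, -150, 0, -2],
  [1, 36, -200, 0, -5],
  [1, 37, -230, 0, -5],
  [1, 37, -230, 30, -5],
  [1, 37, -230, 60, -5],
  [1, 37, -230, 60, -5],
])

```text
clock: 31.8
position: [446.4, -348.5, 56.0]
ee_rot: [-0.074, 0.997, 0.003, -0.005]
contact_force: [-0.3, 0.4, -0.8]
gripper_width: 28.7
grasp_force: 58.4
```

```bash
python3 - <<'E'
from h import *
b=arm.get_image('scene')
s,_,ps=st();print(s['position'],ps,s['gripper_width'],s['grasp_force'],s['clock'])
p=tray(-30,37);print(p);go(p[0],p[1],20,8.6)
cv2.imwrite('pics/m1.png',cv2.resize(b[80:220,160:360],None,fx=3.2,fy=3.2,interpolation=cv2.INTER_CUBIC))
E
```

```text
[ 448.44096868 -349.32508456   58.59104138] 8.57204459273677 29.05768923060298 58.37468559388071 31.85
[ 449.80450086 -351.9020742 ]
shift [-1.2 -2.9 38.6] roll -0.0
```

View pics/m1.png

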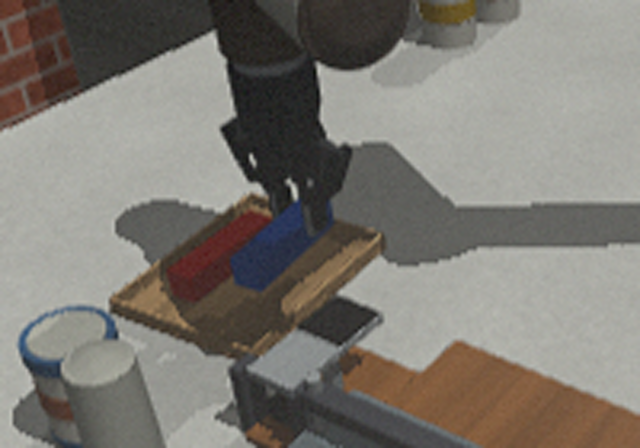

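Scene view: red lies flat in the tray and blue hangs alongside it with room to spare. I'll lower blue.

drive_tool([
  [1, -1, -1, 20, 0],
  [1, -1, -1, 36, 0],
  [1, -1, -1, 40, 0],
  [1, -1, -1, 42, 0],
  [1, -1, -1, 43, 0],
  [1, -1, -1, 43, 0],
])

```text
clock: 32.45
position: [452.4, -350.9, 19.1]
ee_rot: [-0.075, 0.997, -0.0, 0.001]
contact_force: [0.1, 0.1, -1.1]
gripper_width: 28.5
grasp_force: 58.4
```

drive_tool([
  [1, 0, 0, 3, 0],
  [1, 0, 0, 5, 0],
  [1, 0, 0, 5, 0],
])

```text
clock: 32.75
position: [452.5, -351.0, 15.8]
ee_rot: [-0.076, 0.997, -0.001, 0.001]
contact_force: [-2.8, 2.4, 11.9]
gripper_width: 28.9
grasp_force: 59.6
```

drive_tool([
  [1, 0, 0, -1, 0],
  [-0.05, 0, 0, -1, 0],
  [-0.05, 0, 0, -1, 0],
  [-0.05, 0, 0, -1, 0],
  [-0.05, 0, 0, -40, 0],
  [-0.05, 0, 0, -80, 0],
  [-0.05, 0, 0, -130, 0],
  [-0.05, 40, 0, -150, 0],
  [-0.05, 60, 40, -150, 0],
  [-0.05, 60, 80, -150, 0],
  [-0.05, 60, 120, -150, 0],
  [-0.05, 60, 120, -150, 0],
])

```text
clock: 33.95
position: [372.7, -238.1, 163.2]
ee_rot: [-0.077, 0.997, 0.001, -0.0]
contact_force: [-0.5, -0.8, -0.2]
gripper_width: 45.1
grasp_force: 0.0
```

```bash
python3 - <<'E'
from h import *
a=arm.get_image('top');b=arm.get_image('scene')
for q in blobs('top',a,34,40): print(q)
s,_,ps=st();print(s['position'],s['contact_force'],s['clock'])
L=cv2.resize(a[140:260,230:490],(780,360)); R=cv2.resize(b[130:290,180:430],None,fx=1.5,fy=1.5)
o=np.zeros((600,780,3),np.uint8);o[:360]=L;o[360:600,:375]=R
cv2.imwrite('pics/n1.png',o)
E
```

```text
('red', array([ 261.2, -908.5]), array([169.2, 215.6]), -0.1, array([610., 287.]))
('red', array([307.1, 164.5]), array([ 38. , 161.8]), 25.0, array([269., 267.]))
('red', array([ 489.4, -419.2]), array([ 32.1, 118.2]), 9.1, array([453., 208.]))
('red', array([552.2, 141.9]), array([20.6, 38.6]), -84.9, array([276., 188.]))
('red', array([591.2, 346.6]), array([19.2, 79.3]), -38.0, array([212., 177.]))
('red', array([786.3, 186.1]), array([58.1, 62.4]), 0.4, array([263., 116.]))
('blue', array([ 479.5, -341.5]), array([ 33.9, 117.6]), 12.8, array([429., 211.]))
[ 374.69631049 -240.5966657   163.44813411] [ 0.46757614 -0.73600712 -0.54087551] 34.05
```

View pics/n1.png

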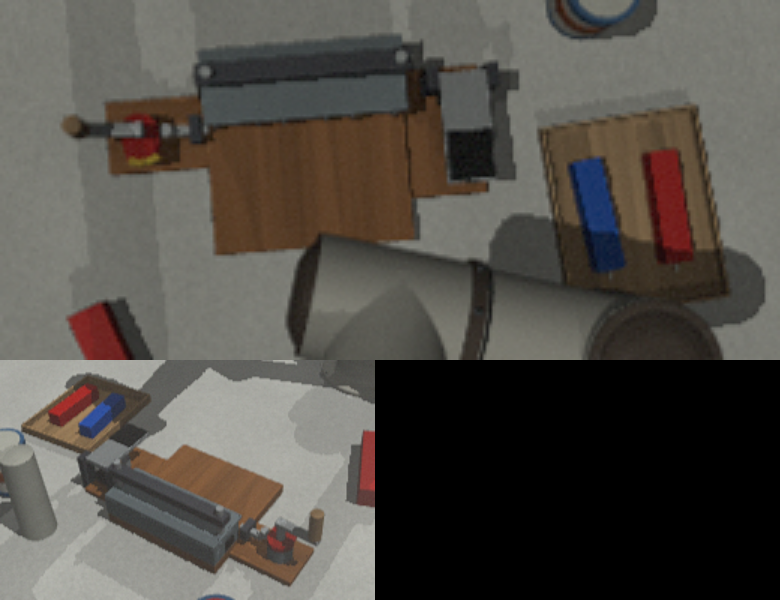

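Both candles lie flat inside the tray, blue at (595,215) and red at (668,205) in the crop. The crank is open, the pedal is up, and the arm is clear of everything.

```bash
python3 -c "
from bench import arm
print(arm.job_done())"
```

```text
the job is handed in; nothing more can be done
None
```

I handed the job in at about 34 s on the robot's clock: the red and blue candles (no green one was there) were stamped and laid side by side in the tray, with the crank open, the pedal up and the bystanders not touched; no verdict came back.

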